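Find the tight spot of a board slide, back off and set the brake

TASK

The circuit-board carriage with the black handle binds at some unseen spot along its guide rail: slide it gently towards the red pointer, its yellow tab pushing the pointer along, until it clearly begins to bind, and do not force it further. Then back it off so that the tab stands about 10 mm clear of the pointer, which stays where the tab pushed it and must not be touched by the robot. Finally tip the red-knobbed brake lever all the way over, away from the robot, and leave the solder spool and the tin on the slide base where they are.

Things in the scene. Friction and masses are not known exactly. Their poses are not given: they have to be found in the camera images.
- track: fixed aluminium slide base, 250 x 510 x 12 mm; origin at table height. Its +y is the way the carriage travels to the red pointer and the tight spot, +x points away from the robot, z up. In this frame (mm): dark rail 50 wide centred at x 20, top z 40; end blocks at y -200 and 220; white scale bar at x -70, top z 32; lever pivot at (20, -243, 34); small spool and tin stand at x 131.
- carriage: carriage with a green circuit board, about 0.5 kg, sliding along the track's y with about 2 N of friction and up to 250 mm of travel; axes as the track's, origin on the track's x = 0 line at table height. Plate 140 x 100 mm, top at z 52 mm; the board lies on its far side (top 67 mm, its parts up to 73 mm).
- handle (a point): grip point of the carriage's black upright handle block: 30 mm across the track, 16 mm along it, from z 52 to z 102 mm; this point is on its centre line at z 85 mm (17 mm under its top). Pinch it from above with the fingers closing along the track's y.
- tab (a point): front face of the carriage's yellow tab, the face that meets the red pointer; y of this frame is the track's y. On contact the tab and the pointer face have the same y.
- pointer: red drag pointer, 24 x 10 x 30 mm (z 33 to 63 mm), riding on the white scale bar ahead of the yellow tab; the tab pushes it with about 0.6 N and it stays where it is left. The robot must not touch it.
- pointer_face (a point): the face of the red pointer that looks at the yellow tab, at its middle; pointer gap = its y minus the tab's y along the track.
- rail: dark steel guide rail, 50 x 430 x 28 mm, fixed on the base along the track's y; origin under its middle. Hidden in it is a springy tight spot, 20 to 145 mm beyond where the tab first meets the pointer. It resists the carriage with 2.5 N at first touch and 2.5 N more per mm, on top of the friction, and pushes back. Clearly binding is 5 N or more above friction; over 15 N is forcing it.
- brake (a joint): angle of the brake lever, rad: 0 = leaning to the track's -x (as found), 1.0 = fully over to the track's +x, where it stays; turns about the track's y with very little friction (0.06 N m).
- brake_tip (a point): centre of the red ball (26 mm diameter) at the lever's end, 80 mm from its pivot; it moves in an arc in the track's x-z plane from x = -18, z = 104 through the top (z = 114) to x = 58, z = 104 mm in the track frame.
- spool_small: bystander: small solder spool with green top, 44 mm diameter, 44 mm tall, standing on the slide base behind the carriage; origin under its centre
- tip_tin: bystander: small steel tin with brass lid, 38 mm diameter, 32 mm tall, standing on the slide base; origin under its centre

How it is judged (in metres and radians):
On the way, in this order (a step that is already met when the one before it is completed fails the run):
1. the carriage, with its tab against the pointer (gap under 3 mm), presses on the tight spot in the rail with at least 5 N (contact force between carriage and rail above 5 N and y of pointer_face in the frame of tab below 0.003 m), for 0.1 s.
2. the carriage is backed off: clear of the tight spot, tab 6 to 14 mm from the pointer, brake lever not yet thrown (under 0.3 rad) (y of pointer_face in the frame of tab between 0.006 and 0.014 m and contact force between carriage and rail below 0.5 N and value of joint brake below 0.3 rad), for 0.2 s.
3. the brake lever is over by at least 0.85 rad (value of joint brake above 0.85 rad), for 0.1 s.
At the end, for the whole second after the job is handed in: The tab stands 6 to 14 mm back from the red pointer, which is where the tab left it at the tight spot; the carriage is clear of the tight spot (pressing on it with under 0.5 N) and at rest (under 5 mm/s); the brake lever is over by at least 0.85 rad (y of pointer_face in the frame of tab between 0.006 and 0.014 m and contact force between carriage and rail below 0.5 N and value of joint brake above 0.85 rad and linear speed of carriage below 0.005 m/s); the robot touches nothing.
It fails at once if the carriage presses on the tight spot with more than 15 N (contact force between carriage and rail above 15 N).
It fails at once if the robot touches the red pointer (over 0.5 N) (contact force between any of the arm, the fingers and pointer above 0.5 N).
It fails at once if the solder spool or the tin standing on the slide base is moved by more than 20 mm (distance of any of spool_small, tip_tin from where it was at the start of the episode above 0.02 m).
It also fails if it takes over 59 s, if anything falls off the work surface, if the arm or the gripper's body presses on something with over 40 N, if the wrist force passes 120 N, or if a joint passes its speed limit or range.

ROBOT

A 6-joint arm with a two-finger parallel gripper is mounted at the origin on the work surface. World frame = base frame: x ahead of the robot, y to its left, z up, the work surface at z = 0. Lengths are in mm, angles in rad, forces in N, time in s.
With the tool pointing down it reaches from about 350 to 975 mm from the base axis. Payload 7.1 kg.
Tool frame: the origin (TCP) lies on the front face of the gripper's body, between the roots of the fingers; the fingertips stand 80 mm ahead of it and the grasp point (between the pads) lies 61 mm ahead of it (env.tips_ahead is the distance from the TCP to the fingertips, in mm); z points along the fingers, y is the line along which they close (so a half turn about z gives the same grasp; the last joint's range is limited). The gripper opens to 88 mm and grips with 3 to 60 N. Pads are 20 mm wide; open, the fingers measure 115 mm over their backs; the gripper's body (75 mm by 178 mm) begins 61 mm behind the grasp point.
Start: joints at [1.106, 0.423, 1.63, -0, 1.089, -0.019], TCP at [269.455, 563.914, 302.675] pointing down, gripper open.
Joint ranges: [-3, 3], [-0.9, 2.11], [0.09, 2.58], [-1.31, 4.45], [0.11, 2.69], [-2.54, 2.54]. Speed limits (rad/s): [2.39, 2.39, 3.01, 3.14, 3.14, 3.14].

INTERFACE

Orientations are given as a unit quaternion [x, y, z, w].
In Python, from station import env, set_gripper, viewer, workorder gives the robot as it stands. Calls block until the motion is done:
- env.reach(position, orientation): joint-space move of the TCP to a pose.
- env.move_l(position, rot=None, rate=150, f_stop=None): straight line of the TCP; rot=None keeps the orientation; rate is the mean speed in mm/s. With f_stop (N) it stops when the force on the tool has changed by that much, and returns True; else False.
- env.move_joints(angles): joint-space move.
- set_gripper(opening): finger opening in mm; the grip force is fixed at half the most; returns when the fingers have stopped.
- env.hold(seconds).
- env.ik(position, orientation): joint angles nearest the present ones, or None.
- env.read_state(): the state.
- viewer.camera(name): name is "scene" or "side" or "wrist"; returns the picture (400x640x3 uint8, blue, green, red); there is no depth.
- viewer.camera_params(name): a dict with "fx", "fy", "cx", "cy" (pixels), "pose" (4x4, takes a point from camera to world coordinates); the wrist camera has in their place "tool_from_camera" (4x4, takes a point from camera to tool coordinates, whose origin is the TCP and whose axes are the flange's). Camera axes: x right, y up, looking along -z (the intrinsics and any distortion apply to the point x, -y, -z); pixel columns grow to the right and rows downward; lengths in mm; the calibration is good to about 2 mm. The wrist camera is an equidistant fisheye: a pixel r from the principal point sees the ray r / f radians off the axis. A picture is of the moment at which its call begins: read the wrist's pose just before it. camera_params takes no time and is no camera call.
A pose or a line that the arm cannot do raises env.IKError and nothing moves.
- workorder.sign_off(): hands the job in; it is judged then, once.
The state is a dict: "time_s": time; "qpos": joint angles; "dq": joint speeds; "tau": joint torques, N m; "tool_pos": TCP position; "orientation": TCP orientation; "force": force on the tool from outside, world axes, zero at the start; "wrist_torque": the same for the moment, N m; "width": finger opening in mm; "grip_force": force on a finger pad.
Only numpy, scipy, OpenCV 4.12 (cv2) and the standard library are available. Lean on these libraries where they do the work, as an engineer would, in place of code of your own. Each camera call takes 0.05 s, during which the arm holds its last target. There are 200 camera calls.

## Working session

There is one attempt and no reset: what is moved stays moved. The work goes in short steps, each a Python script; the robot and the scene stay as the last script left them, time stands still between calls to the robot, and variables do not carry over. Pictures are saved under pics/ and viewed, at most 10 in all, crops included, and the job is handed in when it is done.

```bash
mkdir -p pics; ls; python3 - <<'E'
from station import env,viewer
import cv2,numpy as np
for n in ["scene","side","wrist"]:
    cv2.imwrite(f"pics/{n}0.png",viewer.camera(n))
    p=viewer.camera_params(n); print(n,{k:(np.round(v,3).tolist()) for k,v in p.items() if not isinstance(v,str)})
s=env.read_state();print(s)
E
```

```text
pics
scene {'fx': 423.027, 'fy': 423.027, 'cx': 320.257, 'cy': 204.897, 'pose': [[0.526, -0.474, 0.706, 1127.228], [0.85, 0.298, -0.434, -349.986], [-0.005, 0.828, 0.56, 555.461], [0.0, 0.0, 0.0, 1.0]]}
side {'fx': 364.704, 'fy': 364.704, 'cx': 316.355, 'cy': 198.361, 'pose': [[0.988, 0.103, -0.113, 455.377], [-0.153, 0.638, -0.755, -583.7], [-0.005, 0.763, 0.646, 597.314], [0.0, 0.0, 0.0, 1.0]]}
wrist {'fx': 309.707, 'fy': 309.707, 'cx': 320.974, 'cy': 199.671, 'tool_from_camera': [[-0.001, 0.958, 0.287, 79.172], [1.0, 0.001, 0.001, -1.491], [0.0, 0.287, -0.958, -81.809], [0.0, 0.0, 0.0, 1.0]]}
{'time_s': 0.15, 'qpos': array([ 1.10596330e+00,  4.23690855e-01,  1.63047497e+00, -2.60892742e-05,
        1.08857857e+00, -1.89714626e-02]), 'dq': array([ 0.00185843, -0.00271484, -0.00236703,  0.00168934,  0.00114972,
       -0.00019398]), 'tau': array([ 4.30263854e-04, -5.44979203e+01, -2.73922026e+01,  6.43899059e-02,
        2.04783585e-02, -3.85196472e-05]), 'tool_pos': array([269.34520409, 563.63220352, 302.07976388]), 'orientation': array([ 2.21082880e-01,  9.75254853e-01, -5.61871858e-04, -1.26732644e-04]), 'force': array([-5.40780535e-01,  1.62034736e+00,  6.31875414e-04]), 'wrist_torque': array([ 0.0281573 , -0.04106695,  0.00911585]), 'grip_force': 0.0, 'width': 87.98918398570561}
```

View pics/scene0.png

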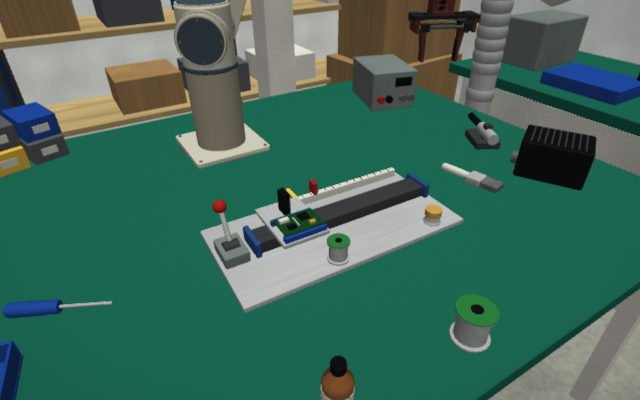

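View pics/side0.png

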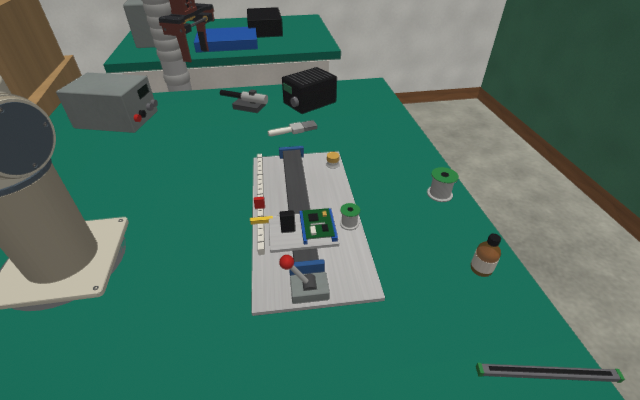

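The scene picture shows the ball at (220,206), the handle at (285,200), the pointer at (313,187) and the base corners near (204,235), (246,294), (462,220) and (403,172). The side picture shows the ball at (287,262), the handle top at (287,214), the pointer at (259,202), the tab at (260,220) and the base corners near (252,157), (340,153), (380,297) and (254,305).

```bash
cat > h.py <<'E'
from station import env,set_gripper,viewer,workorder
import cv2,numpy as np
from scipy.spatial.transform import Rotation as R
def snap(n):
    s=env.read_state(); im=viewer.camera(n); p=dict(viewer.camera_params(n))
    if n=="wrist":
        T=np.eye(4);T[:3,:3]=R.from_quat(s["orientation"]).as_matrix();T[:3,3]=s["tool_pos"]
        p["pose"]=T@np.array(p["tool_from_camera"]); p["fish"]=True
    return im,p
def rays(p,uv):
    uv=np.atleast_2d(np.float64(uv)); x=(uv[:,0]-p["cx"])/p["fx"]; y=(uv[:,1]-p["cy"])/p["fy"]
    if p.get("fish"):
        r=np.hypot(x,y)+1e-12; d=np.c_[x/r*np.sin(r),-y/r*np.sin(r),-np.cos(r)]
    else: d=np.c_[x,-y,-np.ones_like(x)]
    P=np.array(p["pose"]); d=d@P[:3,:3].T
    return P[:3,3],d/np.linalg.norm(d,axis=1)[:,None]
def onz(p,uv,z):
    o,d=rays(p,uv); return o+d*((z-o[2])/d[:,2])[:,None]
def tri(obs):
    A=np.zeros((3,3));b=np.zeros(3)
    for p,uv in obs:
        o,d=rays(p,uv);M=np.eye(3)-np.outer(d[0],d[0]);A+=M;b+=M@o
    return np.linalg.solve(A,b)
def mask(im,lo,hi):
    return cv2.inRange(cv2.cvtColor(im,cv2.COLOR_BGR2HSV),lo,hi)
def blobs(m,amin=15):
    n,l,st,c=cv2.connectedComponentsWithStats(m)
    return sorted([(int(st[i,4]),*np.round(c[i],1).tolist(),*st[i,:4].tolist()) for i in range(1,n) if st[i,4]>=amin],reverse=True)
E
python3 - <<'E'
from h import *
P={}
for n in["scene","side"]:
    im,p=snap(n);P[n]=p
    print(n,"red",blobs(mask(im,(0,180,90),(6,255,255)))[:5]); print("yel",blobs(mask(im,(22,170,120),(32,255,255)),8)[:5])
np.set_printoptions(precision=1,suppress=True)
print("corners side",onz(P["side"],[(252,157),(340,153),(380,297),(254,305)],12))
print("corners scene",onz(P["scene"],[(403,172),(462,220),(246,294),(204,235)],12))
for a,b in [((220,206),(287,262))]: print("ball",tri([(P["scene"],a),(P["side"],b)]))
print("handle",tri([(P["scene"],(284,190)),(P["side"],(287,214))]))
E
```

```text
scene red [(118, 218.9, 205.7, 213, 200, 13, 12), (61, 313.8, 186.0, 310, 180, 7, 14), (36, 380.8, 99.7, 378, 97, 7, 7)]
yel [(461, 14.2, 159.3, 0, 146, 31, 31), (38, 290.5, 192.8, 286, 189, 10, 8)]
side red [(140, 286.1, 261.2, 280, 255, 14, 13), (93, 258.5, 202.0, 254, 197, 10, 11), (39, 136.9, 117.4, 134, 115, 7, 6)]
yel [(95, 259.6, 219.5, 251, 216, 21, 8)]
corners side [[ 403.6  311.9   12. ]
 [ 657.4  291.8   12. ]
 [ 632.5 -202.3   12. ]
 [ 397.7 -182.8   12. ]]
corners scene [[ 426.9  331.9   12. ]
 [ 655.9  300.7   12. ]
 [ 610.  -185.9   12. ]
 [ 408.7 -192.8   12. ]]
ball [ 465.  -166.8  105.8]
handle [476.3 -37.6 102.2]
```

```bash
cat >> h.py <<'E'
def down(yaw):  # tool x along the track's +x, tool y along track -y, z down
    return (R.from_euler("z",yaw)*R.from_euler("x",np.pi)).as_quat()
E
python3 - <<'E'
from h import *
q=down(-.06)
env.reach([490,40,330],q); env.hold(.3)
im,p=snap("wrist"); cv2.imwrite("pics/w1.png",im); np.save("w1.npy",p["pose"])
s=env.read_state();print(s["time_s"],s["tool_pos"],s["qpos"])
print("red",blobs(mask(im,(0,180,60),(6,255,255)))[:5]); print("yel",blobs(mask(im,(22,150,90),(32,255,255)))[:5]);print("blue",blobs(mask(im,(105,150,40),(125,255,255)))[:5])
E
```

```text
2.65 [490.02765134  40.26738918 329.97253908] [5.77821173e-02 1.91465032e-01 1.89255006e+00 5.52003813e-06
 1.05757583e+00 1.68794939e+00]
red [(259, 500.0, 199.4, 491, 191, 18, 18), (119, 304.5, 232.3, 302, 221, 6, 22)]
yel [(191, 349.6, 230.2, 346, 215, 8, 30), (141, 596.3, 393.5, 586, 384, 18, 16)]
blue [(1904, 629.7, 90.8, 617, 38, 23, 107), (287, 610.1, 181.2, 597, 168, 25, 26), (269, 450.1, 156.7, 446, 132, 9, 51), (258, 386.7, 105.0, 351, 103, 75, 8), (224, 135.5, 169.3, 131, 146, 11, 48)]
```

View pics/w1.png

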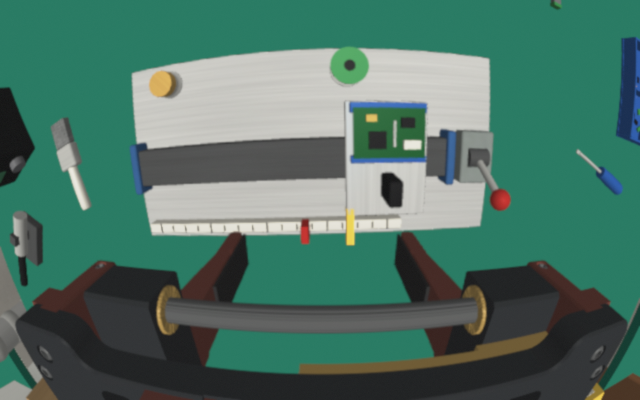

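The wrist picture shows the ball at (500,199), the handle at (392,190), the pointer at (304,232), the tab at (350,228) and the base corners at (134,73), (490,60), (481,225) and (153,235). I'll locate these and enlarge the handle area.

```bash
python3 - <<'E'
from h import *
np.set_printoptions(precision=1,suppress=True)
im=cv2.imread("pics/w1.png"); p=dict(viewer.camera_params("wrist"));p["pose"]=np.load("w1.npy");p["fish"]=True
crop=im[160:250,290:440]; cv2.imwrite("pics/c1.png",cv2.resize(crop,None,fx=5,fy=5,interpolation=cv2.INTER_CUBIC))
c=onz(p,[(134,73),(490,60),(481,225),(153,235)],12);print("corners far+y,far-y,near-y,near+y\n",c,"mean",c.mean(0))
print("ball z104",onz(p,(500,199.4),104))
print("blue ends",onz(p,[(450.1,156.7),(135.5,169.3)],50))
e=c[0]-c[1]+c[3]-c[2];print("yaw y",np.arctan2(-e[0],e[1]))
e=c[0]-c[3]+c[1]-c[2];print("yaw x",np.arctan2(e[1],e[0]))
print("ptr,tab",onz(p,[(304.5,222),(349.6,217)],60))
g=cv2.cvtColor(im,cv2.COLOR_BGR2GRAY);m=np.zeros_like(g);m[168:212,376:412]=(g[168:212,376:412]<70)*255
print(blobs(m))
E
```

```text
corners far+y,far-y,near-y,near+y
 [[ 653.8  297.8   12. ]
 [ 637.8 -207.1   12. ]
 [ 393.1 -200.2   12. ]
 [ 406.3  307.4   12. ]] mean [522.7  49.5  12. ]
ball z104 [[ 463.6 -169.5  104. ]]
blue ends [[ 505.9 -123.6   50. ]
 [ 517.4  288.1   50. ]]
yaw y -0.028809049817410812
yaw x -0.03330264435089263
ptr,tab [[435.5  62.3  60. ]
 [438.6   7.3  60. ]]
[(556, 391.5, 189.4, 382, 173, 20, 34)]
```

View pics/c1.png

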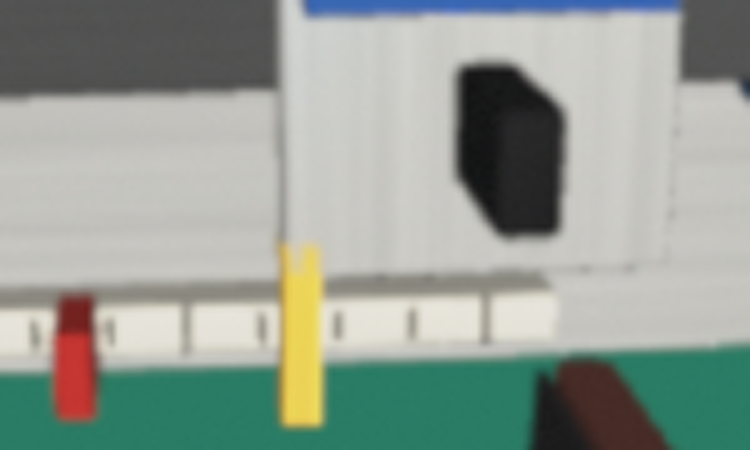

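The crop puts the handle's top face centre at full-image (396.1,194.2), the pointer's face edge at about 309.4 and the tab's front edge at about 346. The base outline isn't centred on the track origin, so I'll take the frame from the end blocks and the ball: origin (490,73), yaw about -0.03. Next I'll grasp the handle.

```bash
cat >> h.py <<'E'
YAW=-.030; O=np.array([490.5,73.,0]); RT=R.from_euler("z",YAW).as_matrix()
W=lambda v:O+RT@np.array(v,float)
T=lambda w:(np.array(w)-O)@RT
def st():
    s=env.read_state(); return s,T(s["tool_pos"]),np.array(s["force"])@RT
E
python3 - <<'E'
from h import *
np.set_printoptions(precision=2,suppress=True)
p=dict(viewer.camera_params("wrist"));p["pose"]=np.load("w1.npy");p["fish"]=True
h=onz(p,(396.1,194.2),102)[0]; t=T(h); print("handle",h,t)
pt=[T(x) for x in onz(p,[(309.4,227),(346.2,225)],63)]; print("ptr face,tab",pt)
t[2]=85+3+61
q=down(YAW)
set_gripper(50)
env.reach(W([t[0],t[1],t[2]+60]),q); env.move_l(W(t),rate=100,f_stop=8)
env.hold(.2);print(st()[1:]) 
im,_=snap("side");a=im[140:310,230:390]
im2,_=snap("scene");b=im2[130:300,200:360]
cv2.imwrite("pics/g1.png",cv2.resize(np.hstack([a,b]),None,fx=2.5,fy=2.5))
print(env.read_state()["time_s"])
E
```

```text
handle [476.5  -40.02 102.  ] [ -10.61 -113.39  102.  ]
ptr face,tab [array([-60.17, -18.21,  63.  ]), array([-58.97, -62.85,  63.  ])]
(array([ -10.21, -113.42,  149.64]), array([ 0.2 , -0.75, -0.1 ]))
5.0833
```

View pics/g1.png

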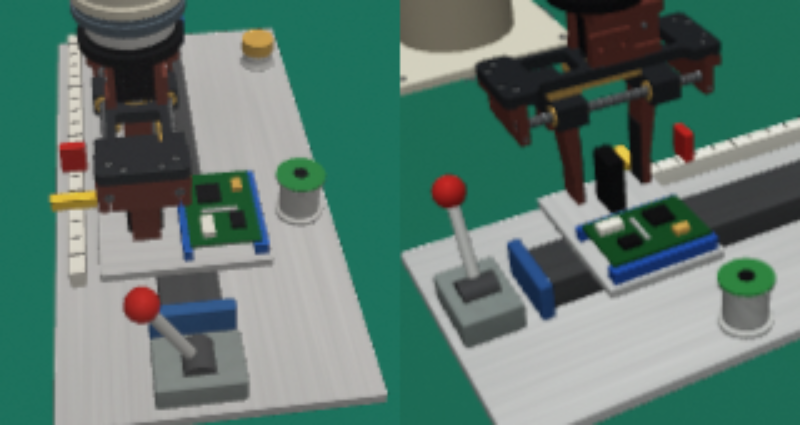

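The handle stands between the fingers in both views. I'll grip it and do the free first 55 mm while monitoring force.

```bash
python3 - <<'E'
from h import *
np.set_printoptions(precision=2,suppress=True)
set_gripper(10); s,p,f=st();print(s["width"],s["grip_force"],p,f)
x,y,z=p
for i in range(5):
    y+=11; hit=env.move_l(W([x,y,z]),rate=30,f_stop=9); s,p,f=st(); print(hit,p,f,s["width"])
    if hit: break
env.hold(.2); s,p,f=st(); print(s["time_s"],p,f)
E
```

```text
15.797941631004523 29.99944567680359 [ -10.62 -113.33  148.97] [-0.76  1.42  0.27]
False [ -10.63 -101.85  148.97] [0.14 2.44 0.44] 15.858696885704019
False [-10.64 -90.92 148.98] [-0.61  2.27  0.53] 16.062200836888376
False [-10.7  -79.92 148.96] [-0.91  1.37  1.22] 15.57810654174917
False [-10.67 -68.92 148.97] [-1.19  2.04  0.6 ] 15.476648784878314
False [-10.69 -57.91 148.96] [-1.83  1.55  1.81] 16.207919777609092
8.4917 [-10.67 -58.17 148.97] [-1.42  2.6   2.13]
```

```bash
cat >> h.py <<'E'
def avgf(n=8):
    F=[]
    for _ in range(n): env.hold(.02); F.append(st()[2])
    return np.mean(F,0),np.std(F,0)
E
python3 - <<'E'
from h import *
np.set_printoptions(precision=2,suppress=True)
f0,sd=avgf(); s,p,_=st(); print(p,f0,sd); x,y,z=-10.65,p[1],148.97
while y<85:
    y+=18; hit=env.move_l(W([x,y,z]),rate=12,f_stop=8); f,sd=avgf(); s,p,_=st(); print(hit,p,f,sd,round(s["time_s"],2))
    if hit or abs(f[1]-f0[1])>3: break
E
```

```text
[-10.66 -58.28 148.97] [-1.95  1.93  2.4 ] [0.23 0.55 0.46]
False [-10.7  -40.25 148.97] [-3.11 -1.19  3.52] [0.59 0.3  0.29] 10.42
```

```bash
python3 - <<'E'
from h import *
np.set_printoptions(precision=2,suppress=True)
_,p,_=st(); x,y,z=-10.65,-40.2,148.97
for i in range(5):
    y+=1; hit=env.move_l(W([x,y,z]),rate=12,f_stop=8); f,sd=avgf(); s,p,_=st(); print(hit,p,f,sd,round(s["time_s"],2))
    if hit or f[1]<-7: break
E
```

```text
False [-10.69 -39.15 148.96] [-3.37 -1.74  4.06] [0.4  0.46 0.27] 10.8
False [-10.69 -38.15 148.96] [-3.41 -1.57  4.24] [0.57 0.47 0.31] 11.18
False [-10.7  -37.13 148.95] [-3.81 -1.45  4.08] [0.46 0.37 0.32] 11.57
False [-10.71 -36.15 148.94] [-4.01 -1.32  3.82] [0.33 0.71 0.47] 11.95
False [-10.69 -35.17 148.96] [-3.97 -1.46  4.11] [0.54 0.29 0.39] 12.33
```

Resistance is flat at about -1.5 N, so this is plain friction. The side load is slowly growing, so I'll add a slight path correction and continue.

```bash
python3 - <<'E'
from h import *
np.set_printoptions(precision=2,suppress=True)
_,p,_=st(); x,y,z=-11.0,p[1],148.97
env.move_l(W([x,y,z]),rate=10); f,_=avgf(); print(f)
while y<82:
    y+=15; x-=.1+.06*np.clip(-f[0],-3,3); hit=env.move_l(W([x,y,z]),rate=14,f_stop=8); f,sd=avgf(); s,p,_=st(); print(hit,p,f,round(s["time_s"],2))
    if hit or f[1]<-4: break
E
```

```text
[-1.93 -1.71  1.92]
False [-10.87 -20.05 149.  ] [ 4.28  0.08 -5.1 ] 14.07
False [-10.87  -5.3  149.01] [ 4.87 -1.56 -4.92] 15.43
True [-10.84   1.72 148.97] [ 0.7  -5.12  3.84] 16.23
```

```bash
python3 - <<'E'
from h import *
np.set_printoptions(precision=2,suppress=True)
f,_=avgf();_,p,_=st();print(p,f); x,y,z=p
for i in range(8):
    if f[1]<-8.3: break
    y+=.5; hit=env.move_l(W([x,y,z]),rate=8,f_stop=6); f,sd=avgf(); s,p,_=st(); print(hit,p,f,sd,s["width"],round(s["time_s"],2))
    if hit: break
E
```

```text
[-10.83   1.67 148.98] [ 0.62 -5.01  3.53]
False [-10.92   1.65 148.99] [ 4.15 -5.09 -3.28] [0.23 0.24 0.77] 15.825892888559377 16.74
False [-10.93   1.88 148.99] [ 4.03 -7.51 -3.37] [0.52 0.42 0.4 ] 15.870105122871653 17.12
False [-10.92   2.21 149.  ] [ 4.18 -8.73 -3.06] [0.26 0.54 0.73] 16.19803741839117 17.51
```

```bash
python3 - <<'E'
from h import *
np.set_printoptions(precision=2,suppress=True)
f,_=avgf();_,p,_=st();print(p,f); x,y,z=p
for i in range(4):
    if f[1]<-10: break
    y+=.4; env.move_l(W([x,y,z]),rate=8,f_stop=5); f,sd=avgf(); s,p,_=st(); print(p,f,s["width"],round(s["time_s"],2))
env.hold(.2)
im,_=snap("side");a=im[140:310,230:390]
im2,_=snap("scene");b=im2[130:300,230:390]
cv2.imwrite("pics/b1.png",cv2.resize(np.hstack([a,b]),None,fx=2.5,fy=2.5))
print(st()[1:])
E
```

```text
[-10.94   2.23 148.98] [ 4.34 -8.77 -3.2 ]
[-10.91   1.89 149.  ] [ 4.29 -7.33 -4.12] 15.646875027369097 18.02
[-10.93   2.11 149.  ] [ 4.43 -8.38 -3.6 ] 16.088479007783807 18.41
[-10.94   2.42 148.99] [ 4.76 -9.78 -3.41] 15.661522627375687 18.79
[-10.92   2.69 149.01] [  4.66 -10.67  -3.58] 15.642087491870775 19.18
(array([-10.95,   2.69, 149.01]), array([  5.17, -10.44,  -3.21]))
```

View pics/b1.png

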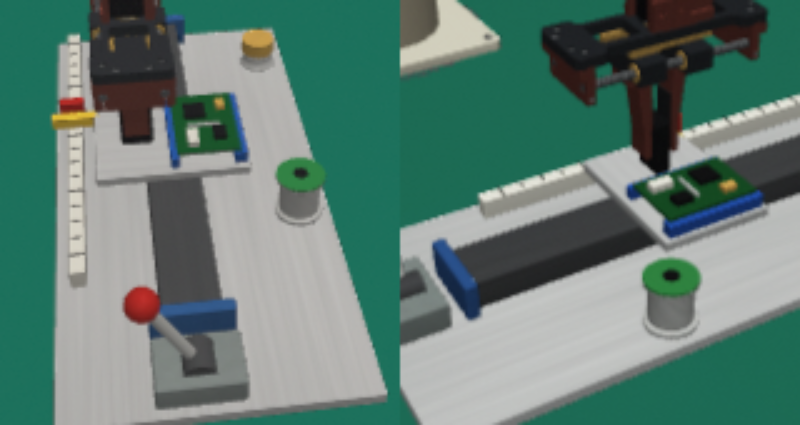

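The pictures show the tab (side crop, 72,120) against the pointer (72,104) with binding clear, about 8 N above friction. Next I back off 10 mm, release and check the gap.

```bash
python3 - <<'E'
from h import *
np.set_printoptions(precision=2,suppress=True)
_,p,_=st(); x,y,z=p
env.move_l(W([x,2.69-10.1,z]),rate=20); env.hold(.4); print(st()[1:])
set_gripper(44); env.hold(.1); print(st()[1])
_,p,_=st(); env.move_l(W([p[0],p[1],z+70]),rate=120)
env.reach(W([30,-20,290]),down(YAW)); env.hold(.3)
im,pp=snap("wrist"); np.save("w2.npy",pp["pose"])
r=blobs(mask(im,(0,180,60),(6,255,255)))[:3]; yl=blobs(mask(im,(22,150,90),(32,255,255)))[:3]; print(r,yl,st()[0]["time_s"])
cv2.imwrite("pics/w2.png",im)
u,v=[int(k) for k in yl[0][1:3]]
cv2.imwrite("pics/c2.png",cv2.resize(im[v-40:v+40,u-70:u+70],None,fx=5,fy=5,interpolation=cv2.INTER_CUBIC)); print(u-70,v-40)
E
```

```text
(array([-10.94,  -7.5 , 148.99]), array([ 4.14, -1.05, -5.57]))
[-10.96  -7.39 149.  ]
[(291, 521.3, 239.7, 512, 230, 19, 20)] [] 22.825Traceback (most recent call last):
  File "<stdin>", line 11, in <module>
IndexError: list index out of range
```

```bash
python3 - <<'E'
from h import *
np.set_printoptions(precision=2,suppress=True)
env.reach(W([-60,10,260]),down(YAW)); env.hold(.3)
im,pp=snap("wrist"); np.save("w2.npy",pp["pose"])
r=blobs(mask(im,(0,180,60),(6,255,255)))[:3]; yl=blobs(mask(im,(22,150,90),(32,255,255)))[:3]; print(r,yl,st()[0]["time_s"])
cv2.imwrite("pics/w2.png",im)
u,v=[int(k) for k in yl[0][1:3]]
cv2.imwrite("pics/c2.png",cv2.resize(im[v-40:v+40,u-70:u+70],None,fx=5,fy=5,interpolation=cv2.INTER_CUBIC)); print(u-70,v-40)
E
```

```text
[(341, 571.7, 168.4, 562, 158, 20, 22), (231, 273.1, 203.4, 268, 190, 11, 27)] [(328, 293.6, 202.3, 289, 183, 10, 39), (211, 620.1, 393.1, 598, 384, 42, 16)] 23.6583
223 162
```

View pics/c2.png

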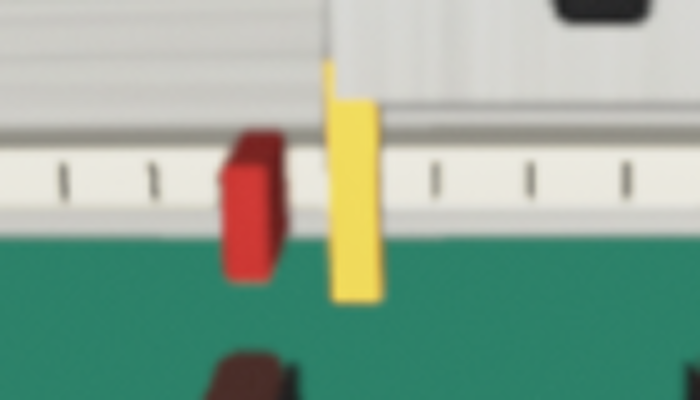

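The crop shows the pointer's upper face edge at crop x≈270 and the tab's front edge at x≈330, so there is a clear gap. I'll turn that into mm and then throw the lever.

```bash
python3 - <<'E'
from h import *
np.set_printoptions(precision=2,suppress=True)
p=dict(viewer.camera_params("wrist"));p["pose"]=np.load("w2.npy");p["fish"]=True
g=lambda u,v,z:T(onz(p,(223+u/5,162+v/5),z)[0])
print(g(270,220,63),g(287,200,33),[g(329,220,z)[1] for z in (45,55,63)])
b=T(onz(p,(571.7,168.4),104)[0]);print("ball",b)
E
```

```text
[-70.62  50.48  63.  ] [-75.88  51.18  33.  ] [np.float64(41.108757379876245), np.float64(40.00873879175739), np.float64(39.12872392126233)]
ball [ -19.62 -243.79  104.  ]
```

The gap is about 10 mm, and the ball is where expected. Now the lever.

```bash
python3 - <<'E'
from h import *
np.set_printoptions(precision=2,suppress=True)
q=down(YAW); set_gripper(0)
env.reach(W([-75,-243.5,250]),q); env.move_l(W([-75,-243.5,174]),rate=120); 
hit=env.move_l(W([38,-243.5,174]),rate=60,f_stop=12); print(hit,st()[1:])
env.hold(.2)
im,_=snap("side");b=im[140:310,230:390]
_,p,_=st(); env.move_l(W([p[0]-60,-243.5,174]),rate=120); env.move_l(W([p[0]-60,-243.5,290]),rate=150); env.hold(.3)
im,_=snap("side");a=im[140:310,230:390]
cv2.imwrite("pics/l1.png",cv2.resize(np.hstack([b,a]),None,fx=2.5,fy=2.5)); S={}
ps,us=[],[]
for n in["scene","side"]:
    im,p=snap(n); r=blobs(mask(im,(0,180,90),(6,255,255)))[:3];print(n,r)
    print(T(onz(p,r[0][1:3],104)[0]))
print(st()[0]["time_s"])
E
```

```text
True (array([  34.47, -243.21,  173.24]), array([-0.25, -0.27,  0.68]))
scene [(138, 233.2, 227.1, 227, 221, 14, 13), (73, 338.2, 178.2, 335, 172, 7, 14), (37, 380.8, 99.8, 378, 97, 7, 7)]
[  52.62 -239.51  104.  ]
side [(137, 329.7, 257.1, 324, 251, 13, 13), (40, 136.9, 117.4, 134, 114, 7, 7)]
[  57.46 -240.19  104.  ]
30.2667
```

View pics/l1.png

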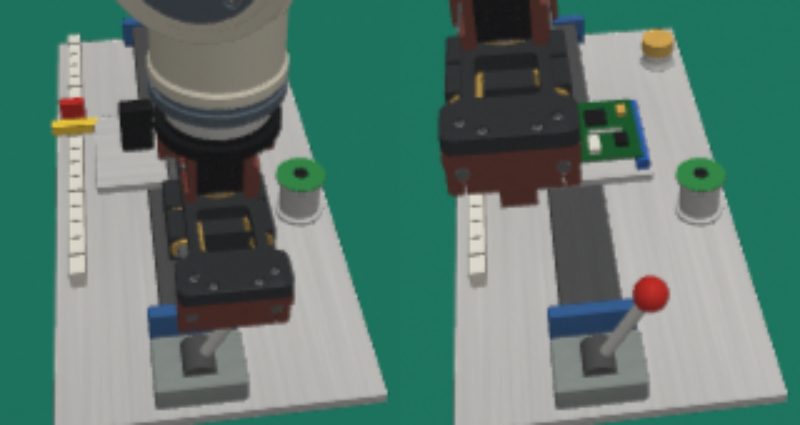

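```bash
python3 - <<'E'
from h import *
S={n:viewer.camera_params(n) for n in("scene","side")}
print("start",T(tri([(S["scene"],(218.9,205.7)),(S["side"],(286.1,261.2))])),"now",T(tri([(S["scene"],(233.2,227.1)),(S["side"],(329.7,257.1))])))
for n,u in(("scene",(218.9,205.7)),("side",(286.1,261.2))):print(n,T(onz(S[n],u,104)[0]))
E
```

```text
start [ -19.41654425 -241.31261247  107.29971851] now [  56.93832341 -241.29030388  106.58658912]
scene [ -25.44283306 -239.20995858  104.        ]
side [ -19.21429467 -239.70049478  104.        ]
```

The ball has moved 76 mm, which is the full throw. The arm is clear of everything, so I'll hand in.

```bash
python3 -c "
from h import *
print(workorder.sign_off())"
```

```text
the job is handed in; nothing more can be done
None
```

I pushed the carriage until it clearly bound (an estimated 8 N above friction), backed it off to about 10 mm from the pointer, threw the brake lever fully over and handed the job in after about 30 s; the sign-off returned no verdict.

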